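# Put the glue sticks away in a caddy with blocked slots

### The arm

A 6-joint arm with a two-finger parallel gripper is mounted at the origin on a cart in front of the work surface, level with it; the furniture and walls round the work are solid. World frame = base frame: x ahead of the robot, y to its left, z up, the work surface at z = 0. Lengths are in m, angles in rad, forces in N, time in s.
With the tool pointing down it reaches from about 0.375 to 0.975 m from the base axis. Payload 3.8 kg.
Tool frame: the origin (TCP) lies midway between the tips of the shut fingers; the grasp point (between the pads) lies 19 mm behind it; z points along the fingers, y is the direction in which the jaws open and shut (so a half turn about z gives the same grasp; the last joint's range is limited). The gripper opens to 85 mm and grips with 20 to 120 N. Pads are 22 mm wide; open, the fingers measure 114 mm over their backs; the gripper's body (76 mm by 85 mm) begins 54 mm behind the grasp point. The pads swing forward as they close: fully open they stand 13 mm farther back than shut.
Start: joints at [-1.331, 0.264, 1.604, -0, 1.274, -0.037], TCP at [0.184, -0.649, 0.231] pointing down, gripper open.
Joint ranges: [-2.63, 2.63], [-0.94, 2.18], [0.31, 2.57], [-1.31, 4.45], [0, 2.66], [-2.55, 2.55]. Speed limits (rad/s): [2.57, 2.57, 3.14, 3.14, 3.14, 3.14].

### API

Orientations are given as a rotation vector (axis times angle).
In Python, from workcell import bot gives the robot as it stands.
- The arm moves only by the tool arm_command, never from a script. Its argument "targets" is text: rows parted by semicolons, each of 7 numbers parted by spaces: the shift along the tool's x, y, z in mm, then the turn, a rotation vector about the tool's x, y, z in degrees, then the opening, from 0 (shut) to 1 (fully open). A call has 1 to 10 rows; each row is the pose to reach, as a shift and turn from the pose commanded when the call began, along the tool's axes at that moment; what a row does not reach only later rows make up. A row lasts 1/12 s, in which the tool goes at most 41.7 mm and 7.16 degrees, less where a joint would pass 70% of its speed; a pose out of reach is approached as far as the arm can. A call with a gripper value outside its range is refused whole. The fingers move at their own pace and stop on an object; "newtons" is the grip in N (left out, the last holds). Time passes only in rows, so rows that repeat a pose let the fingers close. It gives the time, the measured TCP pose, the force and the opening at its end, in the units of the state.
- bot.read_state(): the state, without advancing time (a new reading comes with each control period).
- bot.read_camera(name): name is "scene" or "side" or "wrist"; returns (picture, depth): 384x512x3 uint8, blue, green, red; 384x512 float32, m along the optical axis (not along the pixel's ray), 0 where there is no reading.
- bot.camera_params(name): a dict with "fov_y" (degrees; the focal length in pixels is half the picture's height over the tangent of half this angle, whatever the lens; pixels are square), "cx", "cy" (the principal point, pixels), "xyz" and "rotation" of the camera in the world; the wrist camera has in their place "T_tool_cam" (4x4, takes a point from camera to tool coordinates, whose origin is the TCP and whose axes are the flange's). Camera axes: x right, y up, looking along -z (the intrinsics and any distortion apply to the point x, -y, -z); pixel columns grow to the right and rows downward; lengths in m; the calibration is good to about 2 mm. A picture is of the moment at which its call begins: read the wrist's pose just before it. camera_params takes no time and is no camera call.
- bot.finish_job(): hands the job in, once; it reports no verdict.
The state is a dict: "time": time; "q": joint angles; "joint_vel": joint speeds; "joint_torque": joint torques, N m; "tool_pos": TCP position; "tcp_rot": TCP orientation; "wrist_force": force on the tool from outside, world axes, zero at the start; "torque": the same for the moment, N m; "width": opening from 0.0 (shut) to 1.0 (fully open).
Only numpy, scipy, OpenCV 4.12 (cv2) and the standard library are available. Lean on these libraries where they do the work, as an engineer would, in place of code of your own. Each camera call takes 0.05 s, during which the arm holds its last target.

### The job

Put both glue sticks away in the leaning wooden caddy, foot down and capped end up, one to a slot, each dropped fully home so that it rests on the floor of its slot. Two of the four slots have fillers stuck deep inside and are too shallow; feel for the clear ones, and leave no stick standing proud in a blocked slot. Let go of the sticks and do not disturb the other things on the desk.

Things in the scene. Friction and masses are not known exactly. Their poses are not given: they have to be found in the camera images.
- caddy: plain wooden desk caddy, fixed to the desk: a block 214 mm long with a row of four equal square slots along its y axis, on a 120 x 226 mm foot plate. Origin: centre of its underside; z up. The block leans 0.6 rad from vertical to the caddy's -x (toward the robot and its right), so the slots open up and toward -x. 85 mm high
- slot_1: slot 1 of 4 (1 at the caddy's +y end, pitch 58 mm). Origin: centre of its floor; z: along the slot, out of the mouth; y: along the row. Square, 30 x 30 mm, 50 mm deep, mouth flush with the block's top face. Two of the four slots, different every time, hold a stuck hard filler that stops a stick 26 mm below the mouth (24 mm above the floor); the other two are clear
- slot_2: slot 2 of 4 (1 at the caddy's +y end, pitch 58 mm). Origin: centre of its floor; z: along the slot, out of the mouth; y: along the row. Square, 30 x 30 mm, 50 mm deep, mouth flush with the block's top face. Two of the four slots, different every time, hold a stuck hard filler that stops a stick 26 mm below the mouth (24 mm above the floor); the other two are clear
- slot_3: slot 3 of 4 (1 at the caddy's +y end, pitch 58 mm). Origin: centre of its floor; z: along the slot, out of the mouth; y: along the row. Square, 30 x 30 mm, 50 mm deep, mouth flush with the block's top face. Two of the four slots, different every time, hold a stuck hard filler that stops a stick 26 mm below the mouth (24 mm above the floor); the other two are clear
- slot_4: slot 4 of 4 (1 at the caddy's +y end, pitch 58 mm). Origin: centre of its floor; z: along the slot, out of the mouth; y: along the row. Square, 30 x 30 mm, 50 mm deep, mouth flush with the block's top face. Two of the four slots, different every time, hold a stuck hard filler that stops a stick 26 mm below the mouth (24 mm above the floor); the other two are clear
- glue_a: glue stick standing upright on the desk, a hard smooth rigid cylinder 25 mm in diameter and 90 mm tall, about 30 g, capped end up. Origin: centre of its foot; z: along the stick toward the capped end. It goes into a slot foot first with 2.5 mm of play each side; fully home, 40 mm stands out of the slot
- glue_b: glue stick standing upright on the desk, a hard smooth rigid cylinder 25 mm in diameter and 90 mm tall, about 30 g, capped end up. Origin: centre of its foot; z: along the stick toward the capped end. It goes into a slot foot first with 2.5 mm of play each side; fully home, 40 mm stands out of the slot
- phone: bystander: phone, 79 x 152 x 10 mm, lying on the desk; origin under its centre
- staple_carton: bystander: small staple carton, 36 x 52 x 22 mm, standing between the glue sticks; origin under its centre
- stapler_1: bystander: stapler, 44 x 128 x 30 mm, lying on the desk; origin under its centre
- jar_1: bystander: sample jar with a lid, 62 mm across, 96 mm tall; origin under its centre
- tape_1: bystander: roll of masking tape lying flat, 103 mm across, 25 mm tall; origin under its centre
Not all that is in view belongs to the job. Leave any blue, orange or yellow look-alike of the glue_b alone.

How it is judged:
At the end, for the whole second after the job is handed in: Each glue stick is at rest with the centre of its foot within 14 mm of the floor centre of a slot (a stick on a filler is 24 mm off) ((distance between glue_a and slot_1 below 0.014 m or distance between glue_a and slot_2 below 0.014 m or distance between glue_a and slot_3 below 0.014 m or distance between glue_a and slot_4 below 0.014 m) and (distance between glue_b and slot_1 below 0.014 m or distance between glue_b and slot_2 below 0.014 m or distance between glue_b and slot_3 below 0.014 m or distance between glue_b and slot_4 below 0.014 m) and linear speed of each of glue_a, glue_b below 0.02 m/s); the robot touches nothing.
It fails at once if a bystander was shifted by more than 30 mm (distance of any of phone, staple_carton, stapler_1, jar_1, tape_1 from where it was at the start of the episode above 0.03 m).
It also fails if it takes over 72 s, if anything falls off the work surface, if the arm or the gripper's body presses on something with over 40 N, if the wrist force passes 120 N, or if a joint passes its speed limit or range.

## Working session

There is one attempt and no reset: what is moved stays moved. The work goes in short steps, Python scripts to look and compute and a tool call to move; the robot and the scene stay as the last step left them, time stands still between calls to the robot, and variables do not carry over. Pictures are saved under pics/ and viewed, and the job is handed in when it is done.

Besides the shell and the picture viewer there is one more tool, called after "Emit:" by a JSON object that holds its "fn" and its "kwargs". arm_command: Moves the arm, as the interface text tells. Its arguments: {"type":"object","properties":{"targets":{"type":"string"},"newtons":{"type":"number"}},"required":["targets"]}

```bash
ls; mkdir -p pics; python3 - <<'E'
from workcell import bot
import cv2,numpy as np
print(bot.read_state())
for n in ["scene","side","wrist"]:
    print(n,bot.camera_params(n))
    p,d=bot.read_camera(n); cv2.imwrite(f"pics/{n}0.png",p); np.save(f"pics/{n}0.npy",d); print((d>0).mean())
E
```

```text
pics
{'time': 0.0, 'q': array([-1.33088866e+00,  2.64764539e-01,  1.60536531e+00, -3.71591126e-05,
        1.27369968e+00, -3.69302370e-02]), 'joint_vel': array([-0.00037731,  0.00072153, -0.00152007,  0.00099609, -0.00040898,
       -0.00057657]), 'joint_torque': array([-3.12052514e-03, -5.15117919e+01, -3.67317724e+01, -1.78409041e-04,
        1.30412015e-02, -7.25685368e-06]), 'tool_pos': array([ 0.18428167, -0.64860181,  0.22995905]), 'tcp_rot': array([-3.10934161e+00, -4.33179080e-01,  4.11202228e-04]), 'wrist_force': array([ 0.17506181,  0.40978292, -0.13853906]), 'torque': array([ 0.00707912, -0.06956467, -0.01865924]), 'width': 0.9928864208363923}
scene {'fov_y': 53.48724474978898, 'cx': 259.1515389225947, 'cy': 190.1772067165924, 'xyz': array([-0.39984576,  0.44210742,  0.66761395]), 'rotation': array([ 0.63754305, -1.07863024, -1.80817463])}
0.9960734049479166
side {'fov_y': 44.62889465065358, 'cx': 252.09786674806955, 'cy': 190.3955681429967, 'xyz': array([ 0.44861745, -1.56691179,  1.11331673]), 'rotation': array([ 0.97414494, -0.03877233, -0.07101677])}
0.9671427408854166
wrist {'fov_y': 68.15814327825152, 'cx': 251.6496879390766, 'cy': 185.149752214111, 'T_tool_cam': array([[-4.96366882e-04,  9.45459595e-01,  3.25739017e-01,
         8.33705652e-02],
       [ 9.99999650e-01,  6.88819023e-04, -4.75484479e-04,
        -1.29903494e-03],
       [-6.73926595e-04,  3.25738667e-01, -9.45459606e-01,
        -1.42104254e-01],
       [ 0.00000000e+00,  0.00000000e+00,  0.00000000e+00,
         1.00000000e+00]])}
0.9959513346354166
```

View pics/scene0.png

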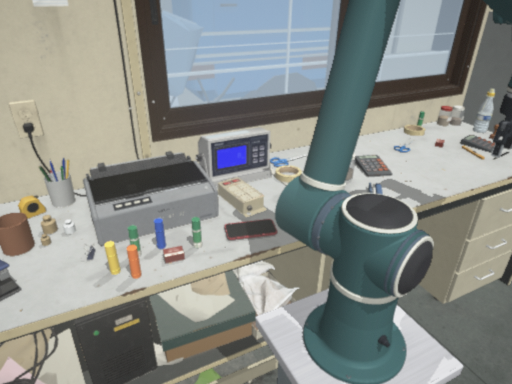

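View pics/side0.png

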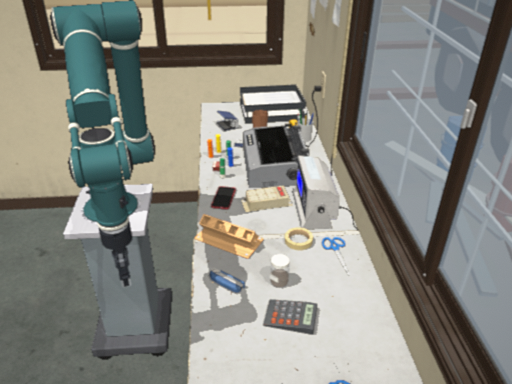

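View pics/wrist0.png

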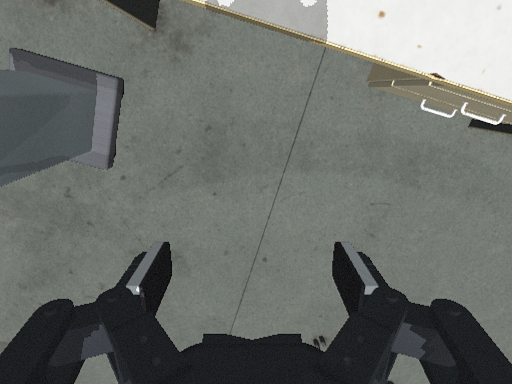

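```bash
cat > h.py <<'E'
import numpy as np,cv2
from scipy.spatial.transform import Rotation as R
from workcell import bot
def K(c):
    f=192/np.tan(np.radians(c['fov_y']/2)); return f,c['cx'],c['cy']
def T(name,st=None):
    c=bot.camera_params(name)
    M=np.eye(4)
    if name=='wrist':
        st=st or bot.read_state()
        M[:3,:3]=R.from_rotvec(st['tcp_rot']).as_matrix(); M[:3,3]=st['tool_pos']
        return c,M@c['T_tool_cam']
    M[:3,:3]=R.from_rotvec(c['rotation']).as_matrix(); M[:3,3]=c['xyz']; return c,M
def cloud(name,d,st=None):
    c,M=T(name,st); f,cx,cy=K(c)
    v,u=np.mgrid[0:d.shape[0],0:d.shape[1]]
    P=np.stack([(u-cx)/f*d,-(v-cy)/f*d,-d],-1)
    P=P@M[:3,:3].T+M[:3,3]; P[d<=0]=np.nan; return P
def proj(name,X,st=None):
    c,M=T(name,st); f,cx,cy=K(c)
    p=(np.atleast_2d(X)-M[:3,3])@M[:3,:3]
    return np.stack([cx+f*p[:,0]/-p[:,2],cy-f*p[:,1]/-p[:,2]],-1)
def plane_hit(name,uv,z,st=None):
    c,M=T(name,st); f,cx,cy=K(c)
    r=M[:3,:3]@np.array([(uv[0]-cx)/f,-(uv[1]-cy)/f,-1]); o=M[:3,3]
    return o+r*(z-o[2])/r[2]
E
python3 - <<'E'
from h import *
a=cv2.imread('pics/scene0.png'); s=cv2.imread('pics/side0.png')
A=cv2.resize(a[205:285,90:290],None,fx=4,fy=4,interpolation=cv2.INTER_CUBIC)
B=cv2.resize(s[120:300,190:350],None,fx=3.3,fy=3.3,interpolation=cv2.INTER_CUBIC)
cv2.imwrite('pics/cA.png',A);cv2.imwrite('pics/cB.png',B)
d=np.load('pics/scene0.npy');P=cloud('scene',d)
for u,v in [(134,240),(197,232),(160,233),(134,262),(113,258),(174,254),(250,230)]: print('sc',u,v,P[v,u].round(3))
d=np.load('pics/side0.npy');P=cloud('side',d)
for u,v in [(228,145),(222,166),(231,158),(223,198),(202,235),(230,240),(258,250),(226,281),(280,268),(298,239)]: print('si',u,v,P[v,u].round(3))
E
```

```text
sc 134 240 [0.475 0.355 0.057]
sc 197 232 [0.442 0.192 0.054]
sc 160 233 [0.481 0.285 0.054]
sc 134 262 [0.39  0.372 0.052]
sc 113 258 [0.427 0.416 0.053]
sc 174 254 [0.417 0.267 0.021]
sc 250 230 [0.446 0.027 0.008]
si 228 145 [0.487 0.338 0.076]
si 222 166 [0.455 0.188 0.055]
si 231 158 [0.497 0.263 0.05 ]
si 223 198 [0.453 0.014 0.006]
si 202 235 [ 0.369 -0.22   0.007]
si 230 240 [ 0.471 -0.264  0.014]
si 258 250 [ 0.569 -0.304 -0.006]
si 226 281 [ 0.45  -0.479  0.024]
si 280 268 [ 0.621 -0.498  0.087]
si 298 239 [ 0.721 -0.258 -0.003]
```

View pics/cA.png

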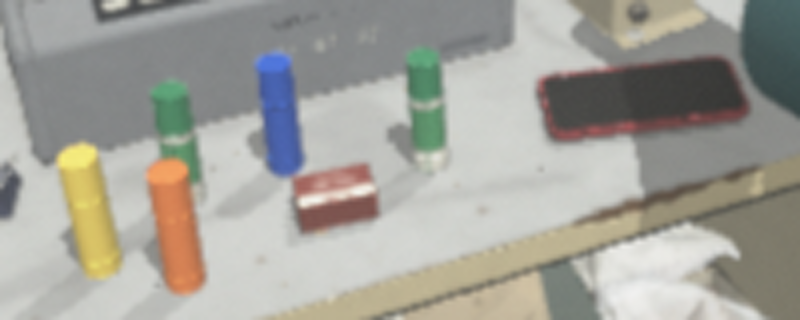

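View pics/cB.png

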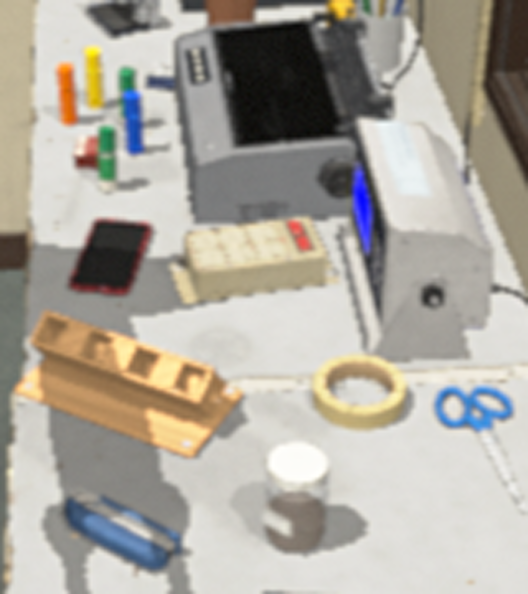

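```bash
python3 - <<'E'
from h import *
for uv in [(194.7,237.5),(249,257.5),(263.4,239.3)]: print(plane_hit('side',uv,0.006).round(4))
st=bot.read_state(); print(R.from_rotvec(st['tcp_rot']).as_matrix().round(3))
d=np.load('pics/side0.npy');P=cloud('side',d)
m=(P[...,0]>.33)&(P[...,0]<.62)&(P[...,1]>-.4)&(P[...,1]<-.13)&(P[...,2]>.07)&(P[...,2]<.1)
q=P[m]; print(len(q),q.min(0),q.max(0),q.mean(0))
c=np.cov(q[:,:2].T); print(np.linalg.eigh(c))
E
```

```text
[ 0.3425 -0.2307  0.006 ]
[ 0.5334 -0.3537  0.006 ]
[ 0.5929 -0.2602  0.006 ]
[[ 0.962  0.273 -0.   ]
 [ 0.273 -0.962  0.002]
 [ 0.    -0.002 -1.   ]]
220 [ 0.37280871 -0.32196204  0.07027036] [ 0.55851244 -0.18832784  0.08766572] [ 0.46888618 -0.25436072  0.07690304]
EighResult(eigenvalues=array([4.71239701e-05, 3.76774488e-03]), eigenvectors=array([[-0.54845459, -0.83618034],
       [-0.83618034,  0.54845459]]))
```

```bash
cat >> h.py <<'E'
def tilt(phi,h,):
    """tool z tilted phi (deg) from down toward horizontal unit h; tool y = h rotated -90 deg"""
    h=np.array([h[0],h[1],0])/np.hypot(*h[:2]); z=np.array([0,0,1.]); p=np.radians(phi)
    x=np.cos(p)*h+np.sin(p)*z; t=np.sin(p)*h-np.cos(p)*z
    return np.stack([x,np.cross(t,x),t],1)
def rel(pos,Rm,st=None):
    st=st or bot.read_state(); R0=R.from_rotvec(st['tcp_rot']).as_matrix()
    s=R0.T@(np.array(pos)-st['tool_pos'])*1000; r=np.degrees(R.from_matrix(R0.T@Rm).as_rotvec())
    print('shift',s.round(1),'turn',r.round(1))
E
python3 - <<'E'
from h import *
rel([.4135,-.327,.14],tilt(45,(.54,.84)))
E
```

```text
shift [ 308.4 -246.7   90.7] turn [ 16.2  42.9 -39.3]
```

Emit:
{"fn": "arm_command", "kwargs": {"targets": "31 -25 9 2 4 -4 1;62 -50 18 4 9 -8 1;93 -75 27 5 13 -12 1;123 -99 36 6.5 17 -16 1;154 -123 45 8 21 -20 1;185 -148 54 10 26 -24 1;216 -173 63 11 30 -28 1;247 -197 72 13 34 -32 1;278 -222 81 15 39 -36 1;308 -247 90 16 43 -39 1"}}

```text
time: 0.98
tool_pos: [0.4141, -0.3267, 0.1409]
tcp_rot: [-2.289, -1.248, -0.954]
wrist_force: [0.2, -0.8, 0.2]
width: 0.997
```

Emit:
{"fn": "arm_command", "kwargs": {"targets": "0 0 0 0 0 0 1"}}

```text
time: 1.07
tool_pos: [0.4134, -0.3209, 0.1374]
tcp_rot: [-2.28, -1.242, -0.951]
wrist_force: [-1.3, 0.5, -0.4]
width: 0.999
```

```bash
python3 - <<'E'
from h import *
st=bot.read_state(); print(st)
p,d=bot.read_camera('wrist'); cv2.imwrite('pics/w1.png',cv2.resize(p,None,fx=1.5,fy=1.5)); np.savez('pics/w1.npz',d=d,p=p,pos=st['tool_pos'],rot=st['tcp_rot'])
E
```

```text
{'time': 1.0667, 'q': array([-1.12554688,  0.31707238,  1.93333985,  0.65663095,  1.42350709,
       -0.833914  ]), 'joint_vel': array([-0.03575836, -0.02865169, -0.05180742, -0.09577208, -0.01487196,
        0.08643359]), 'joint_torque': array([  0.8099295 , -47.999897  , -31.08924508,   3.54971409,
         2.76789151,  -0.59714679]), 'tool_pos': array([ 0.41335924, -0.32089059,  0.13737672]), 'tcp_rot': array([-2.28003657, -1.24164073, -0.9507843 ]), 'wrist_force': array([-1.34284775,  0.45338388, -0.38067665]), 'torque': array([-0.32936728,  0.20244356,  0.03333543]), 'width': 0.9992325628302683}
```

View pics/w1.png

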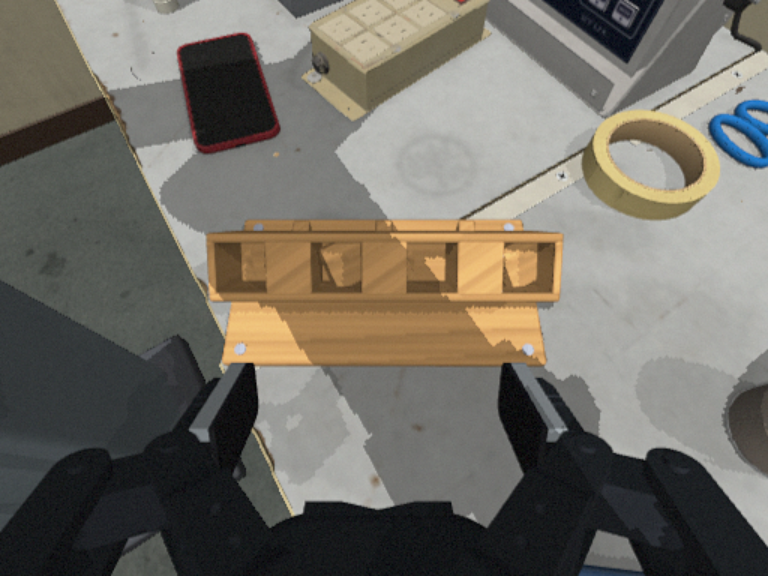

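```bash
python3 - <<'E'
from h import *
z=np.load('pics/w1.npz'); st=dict(tool_pos=z['pos'],tcp_rot=z['rot'])
P=cloud('wrist',z['d'],st)
yaw=np.radians(57.1); cx=np.array([np.cos(yaw),np.sin(yaw),0]); s=np.cos(.6)*np.array([0,0,1])-np.sin(.6)*cx
# top face samples: web areas between slots
pts=np.concatenate([P[165:192,a:b].reshape(-1,3) for a,b in [(184,203),(247,266),(311,330)]])
pts=pts[~np.isnan(pts).any(1)]
c0=np.median(pts,0)
w=np.linalg.svd(pts-pts.mean(0))[2][2]; w*=np.sign(w[2]); c=pts.mean(0)
for _ in range(3):
    r=(pts-c)@w; pts=pts[abs(r)<.004]; c=pts.mean(0); w=np.linalg.svd(pts-c)[2][2]; w*=np.sign(w[2])
print('plane',c,w,'s pred',s, 'tilt',np.arccos(w[2]),'yaw',np.degrees(np.arctan2(-w[1],-w[0])), 'std',((pts-c)@w).std())
c4,Mw=T('wrist',st);
off=(P-c)@w*1000
for i,(a,b) in enumerate([(144,178),(207,241),(271,305),(336,368)]):
    o=off[162:195,a:b]; print('slot',i+1); print(np.round(o[::4,::4]).astype(float))
E
```

```text
plane [ 0.45725998 -0.25725518  0.07048147] [-0.30673019 -0.47385638  0.82545546] s pred [-0.30669936 -0.47408504  0.82533561] tilt 0.5997877162987946 yaw 57.084765959481636 std 0.0006758420661228
slot 1
[[ -4. -16. -25. -37. -48. -50. -50. -50.   0.]
 [ -3. -14. -25. -35. -49. -49. -49. -50.  -2.]
 [ -4. -13. -24. -36. -49. -50. -50. -49. -51.]
 [ -3. -14. -24. -34. -49. -48. -49. -49. -50.]
 [ nan -13. -24. -36. -47. -49. -49. -48. -49.]
 [ -3. -12. -23. -35. -47. -50. -50. -49. -50.]
 [ -3. -12. -23. -34. -46. -50. -49. -49. -50.]
 [ -1. -10. -22. -28. -28. -29. -28. -28. -30.]
 [  0.  -4.  -5.  -5.  -5.  -6.  -4.  -4.  -4.]]
slot 2
[[ -3. -26. -48. -50. -26. -26. -27. -28. -29.]
 [ -2. -27. -22. -23. -25. -27. -27. -28. -28.]
 [ -2. -26. -22. -23. -23. -25. -26. -29. -27.]
 [ -1. -25. -33. -22. -23. -25. -26. -27. -28.]
 [ -3. -24. -48. -22. -24. -24. -27. -27. -28.]
 [ -1. -25. -49. -32. -24. -24. -26. -26. -28.]
 [ -1. -26. -50. -50. -22. -23. -24. -25. -27.]
 [ -1. -24. -28. -29. -28. -24. -25. -29. -28.]
 [ -1.  -5.  -4.  -4.  -5.  -6.  -5.  -4.  -5.]]
slot 3
[[ -2. -48. -49. -49. -51. -51. -49. -32. -11.]
 [ -2. -50. -51. -49. -50. -49. -47. -33.  -9.]
 [ -1. -49. -50. -50. -49. -49. -49. -32.  -9.]
 [ -1. -49. -50. -50. -49. -49. -50. -30.  -9.]
 [ -1. -49. -50. -50. -49. -50. -50. -31.  -7.]
 [-50. -50. -49. -50. -50. -49. -50. -30.  -6.]
 [-50. -51. -50. -50. -50. -48. -50. -28.  -6.]
 [-29. -30. -29. -28. -28. -30. -29. -29.  -7.]
 [ -5.  -6.  -5.  -5.  -4.  -6.  -4.  -4.  -6.]]
slot 4
[[-35. -27. -26. -27. -28. -29. -24. -13.]
 [-23. -24. -23. -27. -28. -29. -23. -13.]
 [-22. -22. -25. -26. -28. -29. -23. -12.]
 [-22. -24. -25. -26. -28. -29. -21. -12.]
 [-24. -23. -25. -27. -28. -29. -22. -12.]
 [-27. -24. -24. -25. -27. -29. -22. -11.]
 [-29. -22. -23. -25. -28. -28. -21. -10.]
 [-30. -25. -23. -26. -28. -29. -20.  -9.]
 [ -5.  -5.  -6.  -5.  -6.  -6.  -6.  -6.]]
```

```bash
python3 - <<'E'
from h import *
p=np.load('pics/w1.npz')['p']
cv2.imwrite('pics/w1c.png',cv2.resize(p[135:255,130:385],(765,360),interpolation=cv2.INTER_CUBIC))
E
```

```text
(no output)
```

View pics/w1c.png

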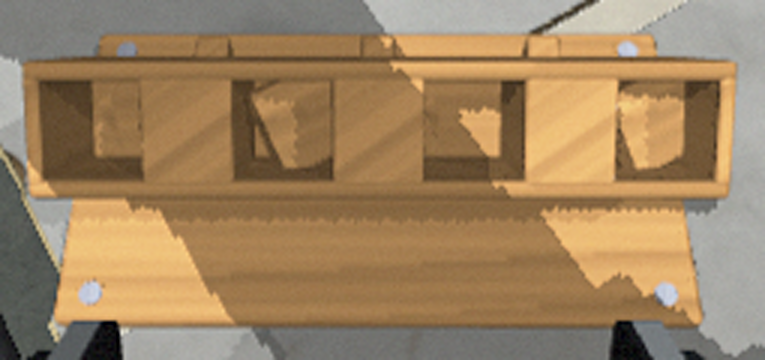

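```bash
python3 - <<'E'
from h import *
z=np.load('pics/w1.npz'); st=dict(tool_pos=z['pos'],tcp_rot=z['rot'])
c=np.array([.45726,-.25726,.07048]);w=np.array([-.30673,-.47386,.82546])
C,M=T('wrist',st); f,cx,cy=K(C)
def hit(u,v):
    u=130+(u+.5)/3-.5; v=135+(v+.5)/3-.5
    r=M[:3,:3]@np.array([(u-cx)/f,-(v-cy)/f,-1]); o=M[:3,3]; return o+r*((c-o)@w)/(r@w)
ms=[]
for a,b in [(40,142),(232,332),(424,526),(616,715)]:
    m=np.mean([hit(u,v) for u in (a,b) for v in (80.5,182)],0); ms.append(m)
    print(m.round(4),'w',np.linalg.norm(hit(a,130)-hit(b,130)).round(4),'h',np.linalg.norm(hit(a,80)-hit(a,182)).round(4))
ms=np.array(ms); d=ms[0]-ms[3]; print(np.linalg.norm(d)/3,d/np.linalg.norm(d))
o=[hit(u,v) for u in(24,737) for v in (60,197)]; print(np.mean(o,0), ms.mean(0), np.linalg.norm(o[0]-o[2]))
E
```

```text
[ 0.384  -0.2104  0.0702] w 0.0308 h 0.031
[ 0.4324 -0.2416  0.0702] w 0.0301 h 0.0309
[ 0.4811 -0.2731  0.0702] w 0.0306 h 0.0309
[ 0.5291 -0.3042  0.0702] w 0.0297 h 0.0308
0.05757902570331875 [-8.39615599e-01  5.43181015e-01 -1.73886966e-04]
[ 0.45736451 -0.25708818  0.07061747] [ 0.45662856 -0.25732693  0.07020694] 0.21188653199334323
```

```bash
python3 - <<'E'
from h import *
rel([.43,-.02,.26],tilt(20,(.1,1)))
d=np.load('pics/scene0.npy');P=cloud('scene',d).reshape(-1,3)
d=np.load('pics/side0.npy');P=np.concatenate([P,cloud('side',d).reshape(-1,3)])
for x0 in np.arange(.36,.66,.02):
    print(round(x0,2),[ (lambda q: round(float(np.max(q)),3) if len(q) else None)(P[(P[:,0]>x0)&(P[:,0]<x0+.02)&(P[:,1]>y)&(P[:,1]<y+.03)&(P[:,2]<.4),2]) for y in np.arange(.15,.45,.03)])
E
```

```text
shift [ 272.1 -150.8  102.2] turn [ 14.5 -24.8 -23.2]
0.36 [0.003, 0.005, 0.004, 0.004, 0.004, 0.007, 0.009, 0.003, 0.001, 0.001, 0.007]
0.38 [0.009, 0.006, 0.007, 0.007, 0.002, 0.009, 0.089, 0.091, 0.004, 0.005, 0.002]
0.4 [0.008, 0.007, 0.029, 0.026, 0.027, 0.006, 0.094, 0.093, 0.002, 0.006, 0.002]
0.42 [0.005, 0.088, 0.028, 0.024, 0.025, 0.001, 0.002, 0.004, 0.091, 0.091, 0.004]
0.44 [0.093, 0.095, 0.024, 0.023, 0.024, 0.003, 0.002, 0.029, 0.095, 0.091, 0.001]
0.46 [0.087, 0.091, 0.004, 0.003, 0.088, 0.002, 0.091, 0.092, 0.007, 0.005, 0.003]
0.48 [0.003, 0.004, 0.008, 0.089, 0.097, 0.002, 0.097, 0.09, 0.002, 0.002, 0.002]
0.5 [0.003, 0.006, 0.005, 0.071, 0.09, 0.002, 0.077, 0.006, 0.008, 0.001, 0.017]
0.52 [0.007, 0.005, 0.003, 0.002, 0.002, 0.003, 0.003, 0.005, 0.004, 0.003, 0.033]
0.54 [0.079, 0.091, 0.089, 0.097, 0.097, 0.092, 0.098, 0.099, 0.098, 0.098, 0.035]
0.56 [0.105, 0.111, 0.104, 0.105, 0.107, 0.107, 0.107, 0.107, 0.103, 0.104, 0.002]
0.58 [0.113, 0.108, 0.11, 0.109, 0.11, 0.111, 0.112, 0.113, 0.111, 0.112, 0.002]
0.6 [0.118, 0.117, 0.118, 0.117, 0.118, 0.117, 0.117, 0.118, 0.116, 0.116, 0.002]
0.62 [0.116, 0.118, 0.118, 0.121, 0.117, 0.117, 0.116, 0.113, 0.114, 0.116, 0.002]
0.64 [0.12, 0.116, 0.117, 0.117, 0.116, 0.119, 0.116, 0.122, 0.118, 0.12, 0.001]
0.66 [0.118, 0.119, 0.12, 0.119, 0.12, 0.12, 0.116, 0.123, 0.122, 0.117, 0.003]
```

Emit:
{"fn": "arm_command", "kwargs": {"targets": "30 -15 2 1.5 -2.5 -2.5 1;64 -30 15 3 -5 -5 1;96 -49 30 5 -8 -8 0.9;126 -68 44 7 -12 -11 0.8;156 -85 57 8.5 -15 -14 0.7;186 -102 69 10 -17 -16 0.6;215 -119 81 11.5 -20 -19 0.6;244 -135 92 13 -22.5 -21 0.6;272 -151 102 14.5 -25 -23 0.6"}}

```text
time: 1.87
tool_pos: [0.4309, -0.0227, 0.2631]
tcp_rot: [-2.154, -1.939, -0.369]
wrist_force: [0.6, 0.6, 0.4]
width: 0.603
```

```bash
python3 - <<'E'
from h import *
rel([.44,.20,.25],tilt(0,(-.39,.92)))
E
```

```text
shift [205.8 -14.6  85.4] turn [  5.2 -18.7 -28.7]
```

Emit:
{"fn": "arm_command", "kwargs": {"targets": "35 -2 14 1 -3 -5 0.6;69 -5 28 2 -6 -10 0.6;103 -7 43 2.5 -9 -14 0.6;137 -10 57 3.5 -12 -19 0.6;171 -12 71 4.5 -16 -24 0.6;206 -15 85 5 -19 -29 0.6;206 -15 85 5 -19 -29 0.6"}}

```text
time: 2.45
tool_pos: [0.4383, 0.2088, 0.2506]
tcp_rot: [1.709, 2.634, 0.007]
wrist_force: [0.2, -1.4, 0.4]
width: 0.601
```

```bash
python3 - <<'E'
from h import *
st=bot.read_state(); print(st['tool_pos'],st['q'])
p,d=bot.read_camera('wrist'); cv2.imwrite('pics/w2.png',cv2.resize(p,None,fx=1.5,fy=1.5)); np.savez('pics/w2.npz',d=d,p=p,pos=st['tool_pos'],rot=st['tcp_rot'])
print(np.sort(proj('wrist',[[.45,.19,.09],[.485,.345,.09]],st)))
E
```

```text
[0.43827222 0.20883657 0.25055878] [ 3.92781892e-01 -1.16355712e-01  1.97500600e+00  8.41636441e-04
  1.27786776e+00 -2.73278041e-02]
[[187.62226974 254.08629573]
 [ 65.90322943 350.75350247]]
```

View pics/w2.png

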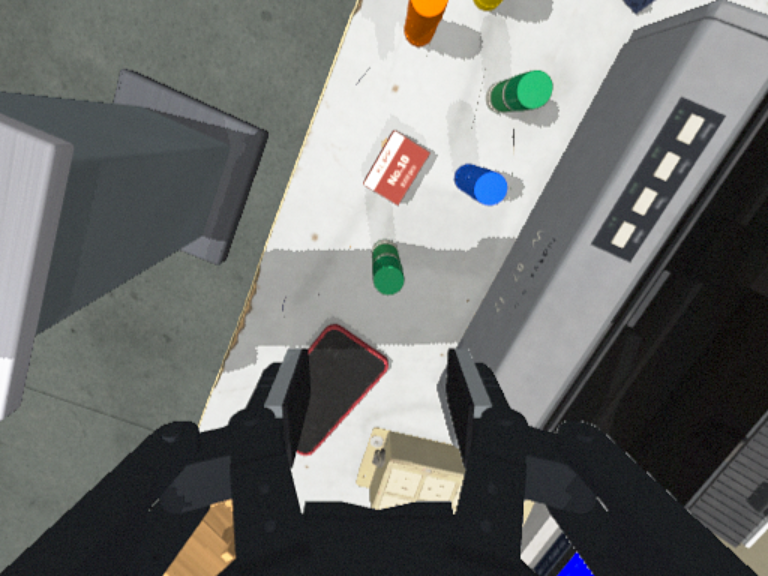

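```bash
python3 - <<'E'
from h import *
def meas(name,p,d,st,tag):
    P=cloud(name,d,st); h=cv2.cvtColor(p,cv2.COLOR_BGR2HSV)
    g=(h[...,0]>55)&(h[...,0]<85)&(h[...,1]>110)
    for n,c in (('B',(.45,.19)),('A',(.485,.345))):
        m=g&(np.hypot(P[...,0]-c[0],P[...,1]-c[1])<.04)
        q=P[m]; t=q[(q[:,2]>np.percentile(q[:,2],97)-.006)]
        cc,r=cv2.minEnclosingCircle((t[:,:2]*1000).astype(np.float32))
        print(tag,n,m.sum(),'ztop',np.median(t[:,2]).round(4),'mean',t.mean(0).round(4),'circ',np.round(cc,1),round(r,1),'all-xy range',q.min(0).round(3),q.max(0).round(3))
z=np.load('pics/w2.npz'); meas('wrist',z['p'],z['d'],dict(tool_pos=z['pos'],tcp_rot=z['rot']),'w')
for n in('scene','side'): meas(n,cv2.imread(f'pics/{n}0.png'),np.load(f'pics/{n}0.npy'),None,n)
# ray: disc centers at z=.09
st=dict(tool_pos=z['pos'],tcp_rot=z['rot'])
for uv in [(388,280),(537,88)]: print(plane_hit('wrist',(uv[0]/1.5,uv[1]/1.5),.09,st).round(4))
cv2.imwrite('pics/w2c.png',cv2.resize(z['p'][40:205,230:390],None,fx=3.5,fy=3.5,interpolation=cv2.INTER_CUBIC))
E
```

```text
w B 522 ztop 0.0897 mean [0.4537 0.1944 0.0939] circ [441.7 204.2] 27.9 all-xy range [0.417 0.182 0.016] [0.465 0.227 0.334]
w A 784 ztop 0.0897 mean [0.4861 0.3519 0.0895] circ [486.8 352.3] 12.0 all-xy range [0.475 0.34  0.021] [0.498 0.364 0.091]Traceback (most recent call last):
  File "<stdin>", line 11, in <module>
  File "<stdin>", line 7, in meas
    return _quantile_unchecked(
        a, q, axis, out, overwrite_input, method, keepdims, weights)
    return _ureduce(a,
                    func=_quantile_ureduce_func,
    ...<5 lines>...
                    overwrite_input=overwrite_input,
                    method=method)
    r = func(a, **kwargs)
    result = _quantile(arr,
                       quantiles=q,
    ...<2 lines>...
                       out=out,
                       weights=wgt)
    slices_having_nans = np.isnan(arr[-1, ...])
                                  ~~~^^^^^^^^^
IndexError: index -1 is out of bounds for axis 0 with size 0
```

```bash
python3 - <<'E'
from h import *
z=np.load('pics/w2.npz'); st=dict(tool_pos=z['pos'],tcp_rot=z['rot'])
def meas(name,p,d,st,lo):
    P=cloud(name,d,st); h=cv2.cvtColor(p,cv2.COLOR_BGR2HSV)
    g=(h[...,0]>45)&(h[...,0]<95)&(h[...,1]>lo)
    for n,c in (('B',(.452,.192)),('A',(.487,.352))):
        q=P[g&(np.hypot(P[...,0]-c[0],P[...,1]-c[1])<.03)]; q=q[(q[:,2]<.1)]
        t=q[(q[:,2]>.084)]
        print(name,n,len(q),len(t),'top',np.median(t[:,2]) if len(t) else 0,'mid',((t.min(0)+t.max(0))/2 if len(t) else 0),'ext',q.min(0).round(3),q.max(0).round(3))
meas('wrist',z['p'],z['d'],st,110)
for n in('scene','side'): meas(n,cv2.imread(f'pics/{n}0.png'),np.load(f'pics/{n}0.npy'),None,60)
for uv in [(388,280),(537,88)]: print(plane_hit('wrist',(uv[0]/1.5,uv[1]/1.5),.09,st).round(4))
cv2.imwrite('pics/w2c.png',cv2.resize(z['p'][40:205,230:390],None,fx=3.5,fy=3.5,interpolation=cv2.INTER_CUBIC))
E
```

```text
wrist B 515 324 top 0.08967204829746084 mid [0.4539392  0.19315768 0.08784416] ext [0.442 0.182 0.016] [0.465 0.204 0.092]
wrist A 784 513 top 0.08966397329198617 mid [0.48648418 0.35208508 0.08779666] ext [0.475 0.34  0.021] [0.498 0.364 0.091]
scene B 162 45 top 0.08914760645782549 mid [0.45286805 0.19142656 0.08816649] ext [0.438 0.181 0.022] [0.466 0.202 0.092]
scene A 136 47 top 0.08878733646454207 mid [0.48540309 0.35403565 0.08791559] ext [0.472 0.344 0.023] [0.499 0.364 0.092]
side B 66 15 top 0.08768119493697935 mid [0.45558653 0.18592861 0.08983826] ext [0.444 0.171 0.021] [0.464 0.2   0.095]
side A 28 11 top 0.08872162012121088 mid [0.48710969 0.34484807 0.09100472] ext [0.477 0.337 0.065] [0.496 0.354 0.097]
[0.4543 0.1931 0.09  ]
[0.4881 0.3536 0.09  ]
```

View pics/w2c.png

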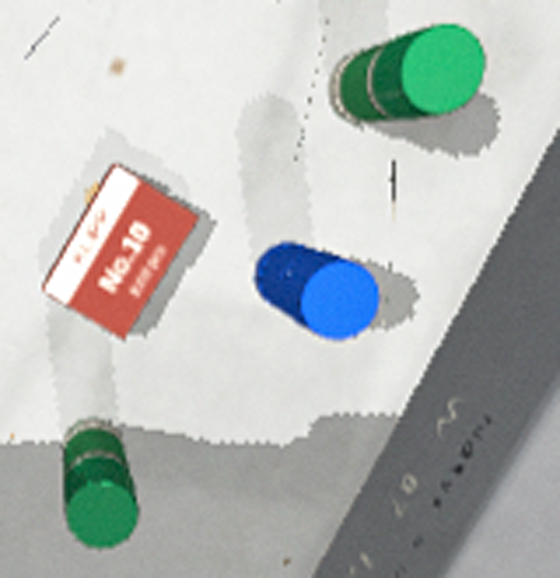

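```bash
python3 - <<'E'
from h import *
Rm=tilt(0,(-.39,.92))
rel([.4537,.193,.056],Rm); rel([.4537,.193,.12],Rm)
E
```

```text
shift [-16.9   8.4 194.3] turn [0.2 0.  0.8]
shift [-17.    8.6 130.3] turn [0.2 0.  0.8]
```

Emit:
{"fn": "arm_command", "kwargs": {"targets": "-6 3 40 0 0 0 0.6;-12 6 80 0 0 0 0.6;-17 8.5 115 0 0 0.8 0.6;-17 8.5 135 0 0 0.8 0.6;-17 8.5 155 0 0 0.8 0.6;-17 8.5 175 0 0 0.8 0.6;-17 8.5 194 0 0 0.8 0.6;-17 8.5 194 0 0 0.8 0.6"}}

```text
time: 3.17
tool_pos: [0.4517, 0.1841, 0.0521]
tcp_rot: [-1.751, -2.606, 0.008]
wrist_force: [-1.5, -0.2, -0.6]
width: 0.601
```

```bash
python3 - <<'E'
from h import *
st=bot.read_state(); print(st['tool_pos'],st['wrist_force'])
p,d=bot.read_camera('wrist'); cv2.imwrite('pics/w3.png',p)
E
```

```text
[0.45170335 0.18405898 0.05207697] [-1.45236298 -0.19236306 -0.57639627]
```

View pics/w3.png

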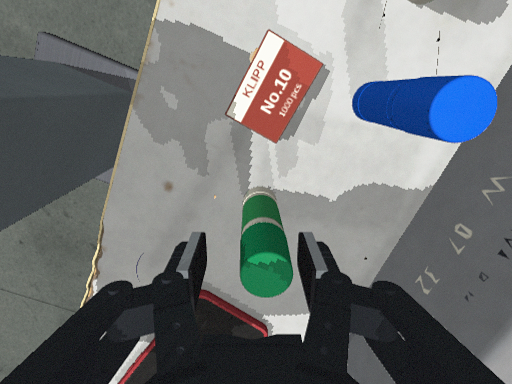

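```bash
python3 - <<'E'
from h import *
st=bot.read_state(); print(st['tool_pos'],abs(st['joint_vel']).max())
rel([.4537,.193,.056],tilt(0,(-.39,.92)))
E
```

```text
[0.45280545 0.18476792 0.05385595] 0.04255366936911508
shift [ 7.3  3.9 -2.2] turn [-0.2  0.1 -0.7]
```

Emit:
{"fn": "arm_command", "kwargs": {"targets": "5 1.5 0 0 0 0 0.6;5 1.5 0 0 0 0 0.6;5 1.5 0 0 0 0 0.6"}}

```text
time: 3.47
tool_pos: [0.4551, 0.1928, 0.0571]
tcp_rot: [1.746, 2.608, 0.005]
wrist_force: [0.3, -1.4, -0.3]
width: 0.599
```

```bash
python3 - <<'E'
from h import *
st=bot.read_state(); print(st['tool_pos'],abs(st['joint_vel']).max())
rel([.4537,.193,.056],tilt(0,(-.39,.92)))
E
```

```text
[0.45510639 0.19283172 0.05713967] 0.006417023809541864
shift [ 0.7 -1.2  1.1] turn [ 0.3  0.1 -0.6]
```

Well placed; close the grip, then lift.

Emit:
{"fn": "arm_command", "kwargs": {"targets": "0 0 0 0 0 0 0.1;0 0 0 0 0 0 0.1;0 0 0 0 0 0 0.1;0 0 0 0 0 0 0.1;0 0 0 0 0 0 0.1;0 0 0 0 0 0 0.1", "newtons": 40}}

```text
time: 3.97
tool_pos: [0.454, 0.1928, 0.0562]
tcp_rot: [1.745, 2.61, 0.002]
wrist_force: [-0.8, -0.4, 5.7]
width: 0.268
```

Emit:
{"fn": "arm_command", "kwargs": {"targets": "0 0 -25 0 0 0 0.1;0 0 -60 0 0 0 0.1;0 0 -100 0 0 0 0.1;0 0 -140 0 0 0 0.1;0 0 -160 0 0 0 0.1;0 0 -160 0 0 0 0.1;0 0 -160 0 0 0 0.1"}}

```text
time: 4.55
tool_pos: [0.4541, 0.193, 0.2168]
tcp_rot: [1.745, 2.609, 0.005]
wrist_force: [-0.0, -0.3, -0.9]
width: 0.27
```

```bash
cat >> h.py <<'E'
CX=np.array([np.cos(np.radians(57.1)),np.sin(np.radians(57.1)),0]); S=np.cos(.6)*np.array([0,0,1])-np.sin(.6)*CX
CYv=np.array([-CX[1],CX[0],0]); MC=np.array([.4570,-.2572,.0703])
def mouth(i): return MC+CYv*(.087-.058*(i-1))
RI=tilt(np.degrees(.6),CX)
def mid(pos,Rm,fr,st=None):
    pass
E
python3 - <<'E'
from h import *
st=bot.read_state(); print(st['tool_pos'],abs(st['joint_vel']).max(),st['wrist_force'],st['width'])
rel(mouth(3)+S*.16,RI)
R0=R.from_rotvec(st['tcp_rot']); 
E
```

```text
[0.45414465 0.19297921 0.21683638] 0.060963534425676424 [-0.00802242 -0.29782789 -0.85824567] 0.2698137911641395
shift [-492.4 -227.1   14. ] turn [-16.3  31.6  53.7]
```

Emit:
{"fn": "arm_command", "kwargs": {"targets": "-20 -9 0 -1 1 2 0.1;-50 -23 0 -2 3 5 0.1;-84 -39 0 -3 5 9 0.1;-120 -55 0 -4 8 13 0.1;-155 -71 0 -5 10 17 0.1;-190 -87 0 -6 12 21 0.1;-225 -104 0 -7 14 25 0.1;-260 -120 0 -8.5 17 28 0.1;-290 -134 0 -9.5 19 31.5 0.1;-310 -143 0 -10 20 34 0.1"}}

```text
time: 5.38
tool_pos: [0.4373, -0.1513, 0.2126]
tcp_rot: [-2.267, -1.822, -0.493]
wrist_force: [-0.1, 0.7, -0.9]
width: 0.264
```

Emit:
{"fn": "arm_command", "kwargs": {"targets": "0 0 0 0 0 0 0.1;0 0 0 0 0 0 0.1"}}

```text
time: 5.55
tool_pos: [0.4379, -0.1491, 0.2128]
tcp_rot: [-2.263, -1.826, -0.491]
wrist_force: [-0.0, 0.6, 0.2]
width: 0.269
```

```bash
python3 - <<'E'
from h import *
st=bot.read_state(); print(st['tool_pos'],abs(st['joint_vel']).max(),st['q'])
rel(mouth(3)+S*.15,RI)
E
```

```text
[ 0.43785608 -0.14914607  0.2128278 ] 0.05136529109327402 [-0.65890501 -0.08511144  2.06587539  0.38344606  1.29751397 -0.57572305]
shift [-184.7   39.8  -51.4] turn [-6.6 11.8 19.2]
```

Emit:
{"fn": "arm_command", "kwargs": {"targets": "-20 4 -6 -0.5 1 2 0.1;-50 11 -14 -2 3 5 0.1;-82 18 -23 -3 5 8.5 0.1;-115 25 -32 -4 7.5 12 0.1;-147 32 -41 -5 9.5 15.5 0.1;-172 37 -48 -6 11 18 0.1;-185 40 -51 -6.6 11.8 19.2 0.1;-185 40 -51 -6.6 11.8 19.2 0.1;-185 40 -51 -6.6 11.8 19.2 0.1;-185 40 -51 -6.6 11.8 19.2 0.1"}}

```text
time: 6.38
tool_pos: [0.4381, -0.3414, 0.1964]
tcp_rot: [-2.419, -1.328, -0.752]
wrist_force: [0.6, 0.1, 0.5]
width: 0.268
```

```bash
python3 - <<'E'
from h import *
st=bot.read_state(); print(st['tool_pos'],abs(st['joint_vel']).max(),st['q'])
rel(mouth(3)+S*.0735,RI)
p,d=bot.read_camera('wrist'); cv2.imwrite('pics/w4.png',p)
np.savez('pics/w4.npz',d=d,p=p,pos=st['tool_pos'],rot=st['tcp_rot'])
E
```

```text
[ 0.43806874 -0.34143786  0.19642139] 0.016112488473904604 [-1.03258516  0.20978588  1.85422419  0.54021418  1.39965036 -0.64866987]
shift [-4.4 -0.9 76.3] turn [-0.  -0.   0.4]
```

View pics/w4.png

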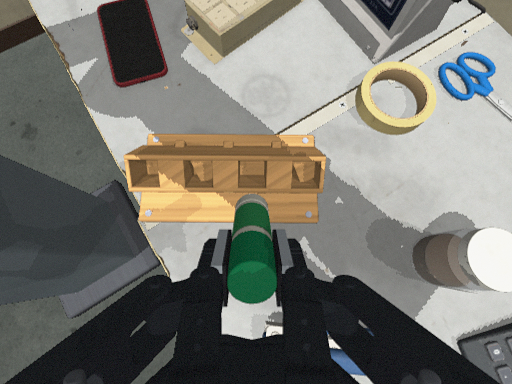

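```bash
cat >> h.py <<'E'
def stick(z):
    st=dict(tool_pos=z['pos'],tcp_rot=z['rot']); P=cloud('wrist',z['d'],st)
    Rt=R.from_rotvec(z['rot']).as_matrix(); Q=(P-z['pos'])@Rt*1000
    h=cv2.cvtColor(z['p'],cv2.COLOR_BGR2HSV); g=(h[...,0]>45)&(h[...,0]<95)&(h[...,1]>90)
    m=g&(np.hypot(Q[...,0],Q[...,1])<30)&(Q[...,2]<70)&(Q[...,2]>-45)
    q=Q[m]
    # side points: fit cylinder r=12.5
    from scipy.optimize import least_squares
    side=q[(q[:,2]>0)]
    def res(p): 
        return np.hypot(side[:,0]-p[0]-p[2]*side[:,2],side[:,1]-p[1]-p[3]*side[:,2])-12.5
    r=least_squares(res,[0,0,0,0],loss='soft_l1')
    print('n',len(q),len(side),'axis at z=0',r.x[:2].round(2),'slope',r.x[2:].round(3),'at foot(56)',(r.x[:2]+56*r.x[2:]).round(2),'rms',np.sqrt(np.mean(r.fun**2)).round(2))
    t=q[q[:,2]<np.percentile(q[:,2],2)+3]; print('top z',np.median(t[:,2]),'mid',((t.min(0)+t.max(0))/2).round(1),'zmax',q[:,2].max())
E
python3 - <<'E'
from h import *
stick(np.load('pics/w4.npz'))
E
```

```text
n 3838 763 axis at z=0 [-2.55 -1.5 ] slope [-0.022 -0.004] at foot(56) [-3.76 -1.71] rms 0.23
top z -33.32529556816138 mid [  0.7   0.2 -38.1] zmax 39.669433840474014
```

```bash
python3 - <<'E'
from h import *
z=np.load('pics/w4.npz')
st=dict(tool_pos=z['pos'],tcp_rot=z['rot'])
im=z['p'][125:305,115:335]
cv2.imwrite('pics/w4c.png',cv2.resize(im,None,fx=3.33,fy=3.33,interpolation=cv2.INTER_CUBIC))
print(proj('wrist',[mouth(i) for i in (1,2,3,4)],st).round(1))
P=cloud('wrist',z['d'],st); off=(P-MC)@S*1000
print(off[165:185:3,268:289:4].round(1))
print(off[165:185:3,216:237:4].round(1))
E
```

```text
[[143.8 173.6]
 [197.9 174. ]
 [252.  174.4]
 [305.9 174.8]]
[[ 0.1  0.7 -0.5 -0.7  0.7 -0.1]
 [ 0.4  0.7 -1.   1.  -1.   0.6]
 [ 0.1  0.3  0.1 -0.4 -0.2 -0.6]
 [ 0.1  0.3  0.3 -0.8  0.2 -0.7]
 [ 0.8 -0.5  0.1 -1.1  0.6  0.9]
 [ 0.4 -0.9 -0.2  0.7 -0.7  1.3]
 [-0.4  1.1  0.7 -0.1  0.6  1. ]]
[[ 0.5  1.6  0.2  0.1  0.7  0.4]
 [ 1.9 -0.2 -0.5 -1.1 -0.4 -0.1]
 [-1.9  1.1  1.8  0.9 -0.1 -0.1]
 [ 0.4  0.1  0.4  0.7  0.2  0. ]
 [-1.4  0.4 -0.8 -0.1 -0.9  0. ]
 [-0.1  0.3  0.2  1.9 -0.2  0.7]
 [-0.1 -0.1  0.9  0.7  2.   0.3]]
```

View pics/w4c.png

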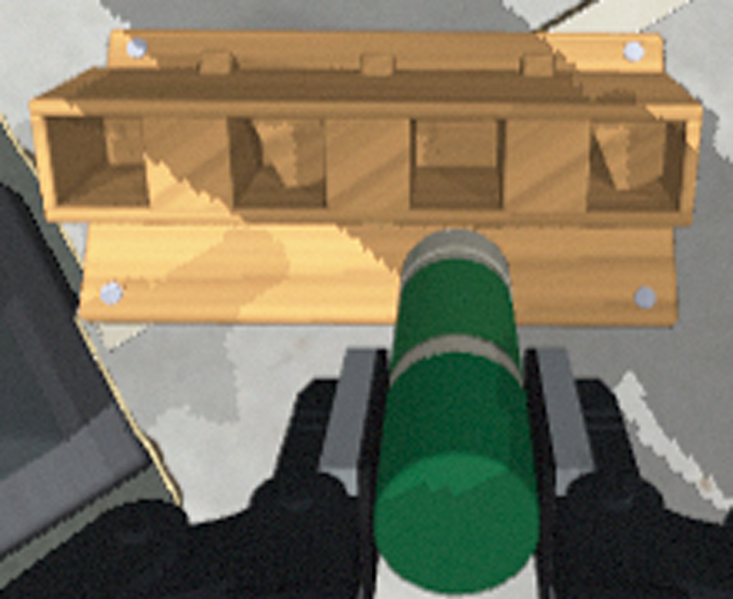

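Emit:
{"fn": "arm_command", "kwargs": {"targets": "-0.5 0.3 20 0 0.3 0 0.1;-1.2 0.7 45 0 0.6 0 0.1;-1.2 0.7 70 0 0.6 0 0.1;-1.2 0.7 82 0 0.6 0 0.1;-1.2 0.7 82 0 0.6 0 0.1;-1.2 0.7 82 0 0.6 0 0.1;-1.2 0.7 82 0 0.6 0 0.1"}}

```text
time: 7.02
tool_pos: [0.4638, -0.3067, 0.1298]
tcp_rot: [-2.415, -1.325, -0.765]
wrist_force: [0.5, -0.4, 0.1]
width: 0.267
```

```bash
python3 - <<'E'
from h import *
st=bot.read_state(); print(st['tool_pos'],abs(st['joint_vel']).max())
rel(mouth(3)+S*.0567,RI)
p,d=bot.read_camera('wrist'); 
np.savez('pics/w5.npz',d=d,p=p,pos=st['tool_pos'],rot=st['tcp_rot'])
cv2.imwrite('pics/w5.png',cv2.resize(p[125:305,115:335],None,fx=3.33,fy=3.33,interpolation=cv2.INTER_CUBIC))
stick(np.load('pics/w5.npz'))
print(proj('wrist',[mouth(i) for i in (1,2,3,4)],st).round(1))
E
```

```text
[ 0.46380138 -0.30669788  0.1297811 ] 0.014041608816096987
shift [-2.4 -3.7 13.7] turn [ 0.2 -0.5  0.5]
n 3847 765 axis at z=0 [-2.56 -1.48] slope [-0.021 -0.005] at foot(56) [-3.76 -1.74] rms 0.23
top z -33.30723432512532 mid [ -0.   -0.1 -37.5] zmax 38.89300976138607
[[104.3 200.4]
 [176.5 200.8]
 [248.4 201.2]
 [320.1 201.6]]
```

View pics/w5.png

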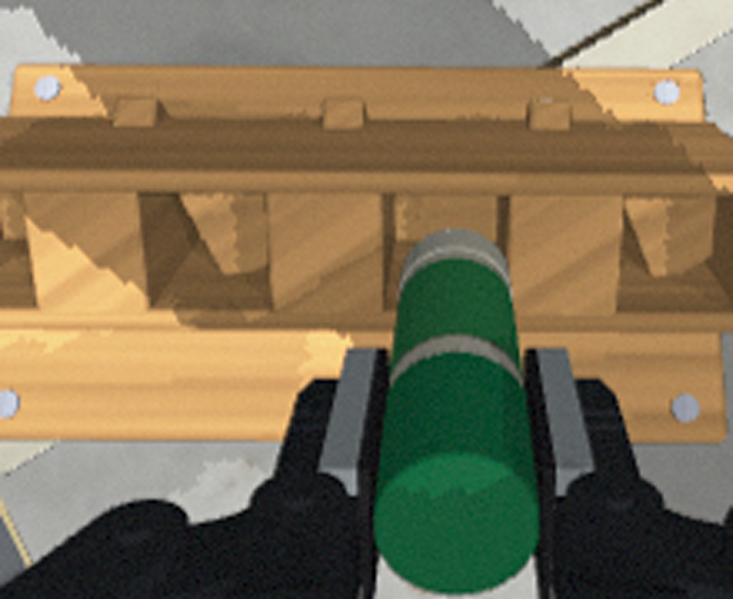

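Emit:
{"fn": "arm_command", "kwargs": {"targets": "1.8 -1.3 0 0 0 0 0.1;1.8 -1.3 5 0 0 0 0.1;1.8 -1.3 10 0 0 0 0.1;1.8 -1.3 14 0 0 0 0.1;1.8 -1.3 18 0 0 0 0.1;1.8 -1.3 21 0 0 0 0.1;1.8 -1.3 24 0 0 0 0.1;1.8 -1.3 24 0 0 0 0.1"}}

```text
time: 7.73
tool_pos: [0.4702, -0.292, 0.1089]
tcp_rot: [-2.414, -1.322, -0.764]
wrist_force: [0.1, -0.5, -0.1]
width: 0.266
```

```bash
python3 - <<'E'
from h import *
st=bot.read_state(); print(st['tool_pos'],st['wrist_force'],st['torque'])
rel(mouth(3)+S*.0567,RI)
p,d=bot.read_camera('wrist'); 
np.savez('pics/w6.npz',d=d,p=p,pos=st['tool_pos'],rot=st['tcp_rot'])
cv2.imwrite('pics/w6.png',cv2.resize(p[125:305,115:335],None,fx=3.33,fy=3.33,interpolation=cv2.INTER_CUBIC))
stick(np.load('pics/w6.npz'))
E
```

```text
[ 0.47015753 -0.29198675  0.10888382] [ 0.09159745 -0.52038381 -0.09152073] [-0.27923499  0.11736556 -0.02733291]
shift [ -3.4  -0.9 -12.4] turn [ 0.1 -0.6  0.3]
n 3866 770 axis at z=0 [-2.56 -1.49] slope [-0.022 -0.004] at foot(56) [-3.78 -1.69] rms 0.22
top z -33.34511865930544 mid [  0.5   0.1 -38.2] zmax 39.92239295216564
```

View pics/w6.png

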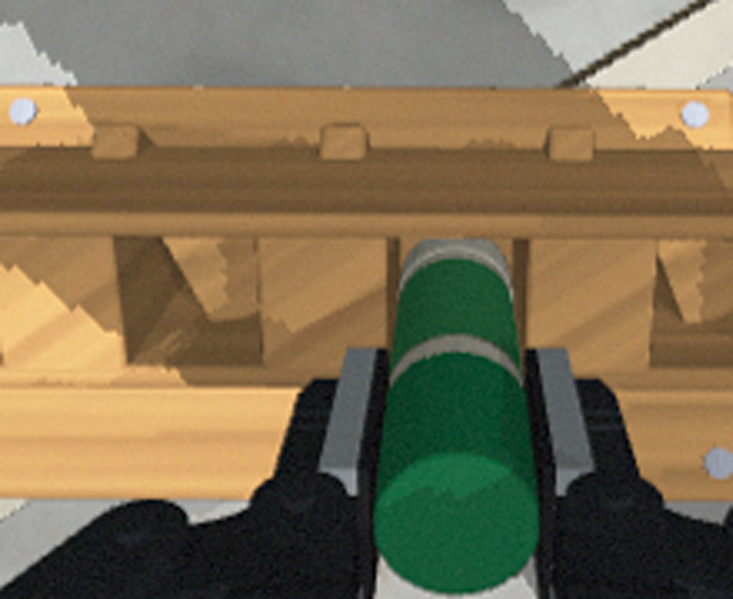

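Emit:
{"fn": "arm_command", "kwargs": {"targets": "0 0 4 0 0 0 0.1;0 0 8 0 0 0 0.1;0 0 12 0 0 0 0.1;0 0 16 0 0 0 0.1;0 0 19 0 0 0 0.1;0 0 19 0 0 0 0.1"}}

```text
time: 8.28
tool_pos: [0.4761, -0.2828, 0.0933]
tcp_rot: [-2.413, -1.322, -0.764]
wrist_force: [0.0, -0.2, -0.1]
width: 0.268
```

Emit:
{"fn": "arm_command", "kwargs": {"targets": "0 0 4 0 0 0 0.1;0 0 8 0 0 0 0.1;0 0 12 0 0 0 0.1;0 0 15 0 0 0 0.1;0 0 17 0 0 0 0.1;0 0 17 0 0 0 0.1"}}

```text
time: 8.78
tool_pos: [0.4815, -0.2749, 0.0796]
tcp_rot: [-2.414, -1.322, -0.764]
wrist_force: [0.9, 0.5, -0.7]
width: 0.271
```

```bash
python3 - <<'E'
from h import *
st=bot.read_state(); print(st['tool_pos'],st['wrist_force'],st['torque'])
rel(mouth(3)+S*.0067,RI)
p,d=bot.read_camera('wrist'); 
np.savez('pics/w7.npz',d=d,p=p,pos=st['tool_pos'],rot=st['tcp_rot'])
stick(np.load('pics/w7.npz'))
E
```

```text
[ 0.48149714 -0.27487207  0.07964921] [ 0.92158783  0.47272587 -0.70772484] [-0.2548929   0.19101637  0.06977737]
shift [-4.  -1.2  1.8] turn [ 0.1 -0.6  0.3]
n 3427 333 axis at z=0 [-2.38 -1.51] slope [-0.044 -0.006] at foot(56) [-4.82 -1.85] rms 0.22
top z -33.293575903798725 mid [  0.4  -0.5 -38.2] zmax 26.305022089544817
```

Emit:
{"fn": "arm_command", "kwargs": {"targets": "0 0 0 0 0 0 0.55;0 0 0 0 0 0 0.55;0 0 0 0 0 0 0.55;0 0 -6 0 0 0 0.55;0 0 -25 0 0 0 0.55;0 0 -55 0 0 0 0.55;0 0 -95 0 0 0 0.55;0 0 -125 0 0 0 0.55;0 0 -130 0 0 0 0.55;0 0 -130 0 0 0 0.55"}}

```text
time: 9.67
tool_pos: [0.4414, -0.3407, 0.1896]
tcp_rot: [-2.42, -1.325, -0.767]
wrist_force: [-0.6, 1.0, -0.0]
width: 0.551
```

```bash
python3 - <<'E'
from h import *
st=bot.read_state(); print(st['tool_pos'],st['wrist_force'],st['width'])
p,d=bot.read_camera('wrist'); 
np.savez('pics/w8.npz',d=d,p=p,pos=st['tool_pos'],rot=st['tcp_rot'])
cv2.imwrite('pics/w8.png',p)
P=cloud('wrist',d,st); h=cv2.cvtColor(p,cv2.COLOR_BGR2HSV); g=(h[...,0]>45)&(h[...,0]<95)&(h[...,1]>90)
off=(P-MC)@S*1000; print(np.percentile(off[g],[50,80,90,98]), g.sum())
rel([.44,-.05,.26],tilt(12,(0.,1)))
E
```

```text
[ 0.44136283 -0.34070389  0.1896428 ] [-0.57878361  1.03690475 -0.04805033] 0.5508424469095146
[nan nan nan nan] 2285
shift [ 241.  -156.5   78.4] turn [ 13.5 -22.1 -30.1]
```

View pics/w8.png

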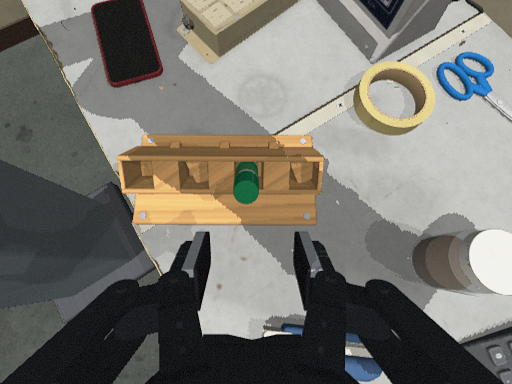

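```bash
python3 - <<'E'
from h import *
z=np.load('pics/w8.npz'); st=dict(tool_pos=z['pos'],tcp_rot=z['rot']); p=z['p']
P=cloud('wrist',z['d'],st); h=cv2.cvtColor(p,cv2.COLOR_BGR2HSV); g=(h[...,0]>45)&(h[...,0]<95)&(h[...,1]>90)
g[:150]=0;g[215:]=0
off=(P-MC)@S*1000; print(np.nanpercentile(off[g],[50,80,90,98]), g.sum())
E
```

```text
[39.88781279 41.07511573 41.42329637 42.00817688] 853
```

Emit:
{"fn": "arm_command", "kwargs": {"targets": "16 -10 -5 1 -1 -2 0.55;46 -28 0 2.5 -4 -5 0.55;78 -50 15 4.5 -7 -10 0.55;108 -70 30 6 -10 -14 0.55;138 -90 43 8 -13 -18 0.55;168 -109 55 9.5 -15.5 -21 0.55;198 -129 65 11 -18 -25 0.55;225 -146 73 12.5 -20.5 -28 0.55;241 -156 78 13.5 -22 -30 0.55;241 -156 78 13.5 -22 -30 0.55"}}

```text
time: 10.55
tool_pos: [0.4396, -0.0444, 0.2599]
tcp_rot: [-2.098, -2.116, -0.226]
wrist_force: [-0.1, -0.3, -0.5]
width: 0.55
```

Emit:
{"fn": "arm_command", "kwargs": {"targets": "0 0 0 0 0 0 0.55"}}

```text
time: 10.63
tool_pos: [0.4392, -0.0474, 0.2587]
tcp_rot: [-2.102, -2.111, -0.224]
wrist_force: [0.3, 0.2, 0.8]
width: 0.548
```

```bash
python3 - <<'E'
from h import *
h=np.array([-.587,.81]); 
rel([.475,.30,.20],tilt(0,h))
E
```

```text
shift [326.8  37.5 131.1] turn [  3.7 -11.9 -35.5]
```

Emit:
{"fn": "arm_command", "kwargs": {"targets": "20 2 8 0 -1 -2 0.55;52 6 21 0.5 -2 -6 0.55;88 10 35 1 -3 -10 0.55;124 14 50 1.5 -4.5 -14 0.55;160 18 64 2 -6 -18 0.55;196 22 79 2 -7 -22 0.55;232 27 93 2.5 -8.5 -26 0.55;268 31 107 3 -10 -30 0.55;304 35 122 3.5 -11 -33.5 0.55;327 37.5 131 3.7 -12 -35.5 0.55"}}

```text
time: 11.47
tool_pos: [0.477, 0.2993, 0.1982]
tcp_rot: [1.432, 2.796, -0.006]
wrist_force: [0.1, -0.8, -0.6]
width: 0.55
```

Emit:
{"fn": "arm_command", "kwargs": {"targets": "0 0 0 0 0 0 0.55;0 0 0 0 0 0 0.55;0 0 0 0 0 0 0.55"}}

```text
time: 11.72
tool_pos: [0.4772, 0.2961, 0.1996]
tcp_rot: [1.437, 2.793, -0.006]
wrist_force: [0.1, -1.1, -0.1]
width: 0.548
```

```bash
python3 - <<'E'
from h import *
h=np.array([-.587,.81]); st=bot.read_state(); print(st['tool_pos'],abs(st['joint_vel']).max())
rel([.4867,.3525,.13],tilt(0,h));rel([.4867,.3525,.0565],tilt(0,h))
p,d=bot.read_camera('wrist'); cv2.imwrite('pics/w9.png',p)
P=cloud('wrist',d,st); hh=cv2.cvtColor(p,cv2.COLOR_BGR2HSV); g=(hh[...,0]>45)&(hh[...,0]<95)&(hh[...,1]>110)&(P[...,2]>.084)&(P[...,2]<.1)
q=P[g]; print(len(q),(q.min(0)+q.max(0))/2,q.max(0)-q.min(0))
E
```

```text
[0.47717763 0.29605828 0.19958495] 0.02374189981305394
shift [40.6 40.8 69.4] turn [-0.2  0.1 -0.4]
shift [ 40.8  41.  142.9] turn [-0.2  0.1 -0.4]
546 [0.48663802 0.35287982 0.08797073] [0.02319144 0.02252869 0.00736775]
```

View pics/w9.png

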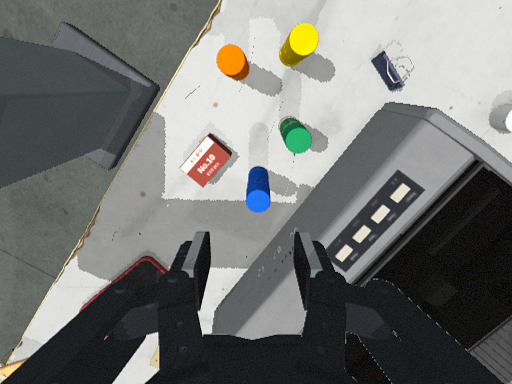

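Emit:
{"fn": "arm_command", "kwargs": {"targets": "15 15 5 0 0 0 0.55;35 35 20 0 0 0 0.55;41 41 50 0 0 0 0.55;41 41 70 0 0 0 0.55;41 41 70 0 0 0 0.55;41 41 95 0 0 0 0.55;41 41 120 0 0 0 0.55;41 41 138 0 0 0 0.55;41 41 142.5 0 0 0 0.55;41 41 142.5 0 0 0 0.55"}}

```text
time: 12.6
tool_pos: [0.4868, 0.3528, 0.0582]
tcp_rot: [1.438, 2.792, -0.005]
wrist_force: [-0.4, -0.3, -0.0]
width: 0.55
```

Emit:
{"fn": "arm_command", "kwargs": {"targets": "0 0 0 0 0 0 0.55;0 0 0 0 0 0 0.55"}}

```text
time: 12.77
tool_pos: [0.4889, 0.3552, 0.0611]
tcp_rot: [1.435, 2.79, 0.004]
wrist_force: [0.0, -0.4, 0.1]
width: 0.55
```

```bash
python3 - <<'E'
from h import *
h=np.array([-.587,.81]); st=bot.read_state(); print(st['tool_pos'],abs(st['joint_vel']).max())
rel([.4867,.3525,.0565],tilt(0,h))
E
```

```text
[0.48887161 0.35516104 0.06110171] 0.006594129508527666
shift [-0.9 -3.3  4.6] turn [ 0.2  0.2 -0.4]
```

Emit:
{"fn": "arm_command", "kwargs": {"targets": "-0.9 -3 3.5 0 0 0 0.55;-0.9 -3 3.5 0 0 0 0.3;-0.9 -3 3.5 0 0 0 0.1;-0.9 -3 3.5 0 0 0 0.1;-0.9 -3 3.5 0 0 0 0.1;-0.9 -3 3.5 0 0 0 0.1;-0.9 -3 3.5 0 0 0 0.1;-0.9 -3 3.5 0 0 0 0.1", "newtons": 40}}

```text
time: 13.43
tool_pos: [0.4858, 0.3527, 0.056]
tcp_rot: [1.434, 2.792, 0.0]
wrist_force: [-0.4, -0.3, 5.1]
width: 0.271
```

Emit:
{"fn": "arm_command", "kwargs": {"targets": "0 0 -20 0 0 0 0.1;0 0 -50 0 0 0 0.1;0 0 -90 0 0 0 0.1;0 0 -130 0 0 0 0.1;0 0 -160 0 0 0 0.1;0 0 -170 0 0 0 0.1;0 0 -170 0 0 0 0.1;0 0 -170 0 0 0 0.1"}}

```text
time: 14.1
tool_pos: [0.4845, 0.3524, 0.2243]
tcp_rot: [1.434, 2.793, -0.002]
wrist_force: [0.2, -0.7, -0.8]
width: 0.268
```

```bash
python3 - <<'E'
from h import *
st=bot.read_state(); print(st['tool_pos'],abs(st['joint_vel']).max(),st['width'])
rel([.44,-.05,.25],tilt(12,(0.1,1)))
E
```

```text
[0.48454352 0.35244513 0.22428377] 0.045930403204400096 0.26794886833567483
shift [-301.2 -270.7  -24.9] turn [-4.3 11.6 41.2]
```

Emit:
{"fn": "arm_command", "kwargs": {"targets": "-15 -13 -2 0 0.5 2 0.1;-42 -37 -5 -0.5 1.5 6 0.1;-70 -62 -7 -1 2.5 9.5 0.1;-98 -87 -9 -1.5 4 13.5 0.1;-126 -112 -11 -2 5 17.5 0.1;-154 -137 -13 -2 6 21 0.1;-182 -163 -15 -2.5 7 25 0.1;-210 -188 -17 -3 8 29 0.1;-238 -213 -19 -3.5 9 33 0.1;-266 -238 -22 -4 10 36.5 0.1"}}

```text
time: 14.93
tool_pos: [0.4437, -0.0034, 0.2441]
tcp_rot: [-2.151, -2.106, -0.207]
wrist_force: [0.4, -0.6, -0.8]
width: 0.269
```

Emit:
{"fn": "arm_command", "kwargs": {"targets": "-26 -24 -2 0 0 3 0.1;-40 -36 -3 -0.5 1.5 5 0.1;-40 -36 -3 -0.5 1.5 5 0.1;-40 -36 -3 -0.5 1.5 5 0.1"}}

```text
time: 15.27
tool_pos: [0.4078, -0.0418, 0.2399]
tcp_rot: [-2.227, -1.997, -0.235]
wrist_force: [0.6, -0.8, -1.0]
width: 0.269
```

```bash
python3 - <<'E'
from h import *
st=bot.read_state(); print(st['tool_pos'],abs(st['joint_vel']).max(),st['width'])
rel(mouth(1)+S*.16,RI)
E
```

```text
[ 0.40775766 -0.04177608  0.23988264] 0.04696685534741578 0.26915474629074015
shift [-252.8  -45.9  -15.7] turn [-10.6  21.9  24.6]
```

Emit:
{"fn": "arm_command", "kwargs": {"targets": "-15 -3 -1 -0.5 1 1.5 0.1;-45 -8 -3 -2 4 4.5 0.1;-78 -14 -5 -3 7 7.5 0.1;-111 -20 -7 -4.5 9.5 11 0.1;-144 -26 -9 -6 12.5 14 0.1;-177 -32 -11 -7.5 15.5 17.5 0.1;-210 -38 -13 -9 18 20.5 0.1;-238 -43 -15 -10 20.5 23 0.1;-253 -46 -16 -10.6 22 24.6 0.1;-253 -46 -16 -10.6 22 24.6 0.1"}}

```text
time: 16.1
tool_pos: [0.3371, -0.2878, 0.2028]
tcp_rot: [-2.419, -1.317, -0.755]
wrist_force: [0.3, -0.6, -0.4]
width: 0.267
```

Emit:
{"fn": "arm_command", "kwargs": {"targets": "0 0 0 0 0 0 0.1;0 0 0 0 0 0 0.1;0 0 0 0 0 0 0.1"}}

```text
time: 16.35
tool_pos: [0.3386, -0.2844, 0.2056]
tcp_rot: [-2.416, -1.328, -0.755]
wrist_force: [0.2, 1.2, -0.2]
width: 0.275
```

```bash
python3 - <<'E'
from h import *
st=bot.read_state(); print(st['tool_pos'],abs(st['joint_vel']).max(),st['q'])
rel(mouth(1)+S*.0717,RI)
p,d=bot.read_camera('wrist'); 
np.savez('pics/w10.npz',d=d,p=p,pos=st['tool_pos'],rot=st['tcp_rot'])
cv2.imwrite('pics/w10.png',p)
stick(np.load('pics/w10.npz'))
E
```

```text
[ 0.33859817 -0.28441541  0.20560098] 0.014171033799760514 [-1.1449514   0.01737626  2.05169892  0.50184487  1.44650797 -0.73869845]
shift [-4.7 -2.4 89.2] turn [-0.  -0.2  0.5]
n 3915 817 axis at z=0 [-1.98 -1.1 ] slope [0.008 0.023] at foot(56) [-1.52  0.2 ] rms 0.26
top z -33.56327303679553 mid [ -0.9   5.9 -37.8] zmax 40.980701378345266
```

View pics/w10.png

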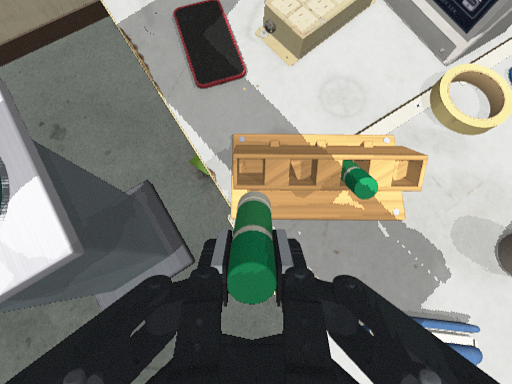

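Emit:
{"fn": "arm_command", "kwargs": {"targets": "-1 -0.5 20 0.3 0 0 0.1;-3.2 -1.6 48 1 0 0 0.1;-3.2 -1.6 75 1 0 0 0.1;-3.2 -1.6 90 1 0 0 0.1;-3.2 -1.6 90 1 0 0 0.1;-3.2 -1.6 90 1 0 0 0.1;-3.2 -1.6 90 1 0 0 0.1"}}

```text
time: 16.98
tool_pos: [0.3636, -0.2449, 0.131]
tcp_rot: [-2.406, -1.329, -0.742]
wrist_force: [0.0, -0.2, -0.8]
width: 0.266
```

```bash
python3 - <<'E'
from h import *
st=bot.read_state(); print(st['tool_pos'],abs(st['joint_vel']).max())
rel(mouth(1)+S*.0565,RI)
p,d=bot.read_camera('wrist'); 
np.savez('pics/w11.npz',d=d,p=p,pos=st['tool_pos'],rot=st['tcp_rot'])
cv2.imwrite('pics/w11.png',cv2.resize(p[125:305,165:385],None,fx=3.33,fy=3.33,interpolation=cv2.INTER_CUBIC))
stick(np.load('pics/w11.npz'))
print(proj('wrist',[mouth(i) for i in (1,2,3,4)],st).round(1))
E
```

```text
[ 0.36357576 -0.2449492   0.13104785] 0.01711618209138712
shift [-0.9 -1.7 16.5] turn [-0.8 -0.1  0.5]
n 3895 809 axis at z=0 [-1.96 -1.04] slope [0.007 0.02 ] at foot(56) [-1.55  0.1 ] rms 0.24
top z -33.55997100278075 mid [  0.7  -0.5 -37.9] zmax 39.00199174184814
[[252.2 197.8]
 [323.6 198.8]
 [395.4 199.7]
 [467.6 200.6]]
```

View pics/w11.png

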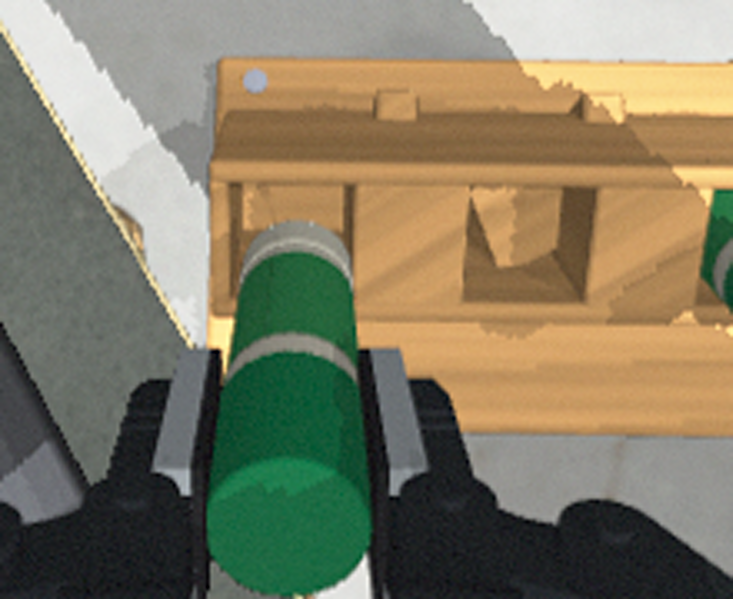

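Emit:
{"fn": "arm_command", "kwargs": {"targets": "0.6 -1.2 0 0 0 0 0.1;0.6 -1.2 6 0 0 0 0.1;0.6 -1.2 12 0 0 0 0.1;0.6 -1.2 16 0 0 0 0.1;0.6 -1.2 20 0 0 0 0.1;0.6 -1.2 24 0 0 0 0.1;0.6 -1.2 27 0 0 0 0.1;0.6 -1.2 27 0 0 0 0.1"}}

```text
time: 17.7
tool_pos: [0.3699, -0.2296, 0.1072]
tcp_rot: [-2.404, -1.325, -0.741]
wrist_force: [-0.8, 0.0, -0.1]
width: 0.266
```

```bash
python3 - <<'E'
from h import *
st=bot.read_state(); print(st['tool_pos'],st['wrist_force'],st['torque'])
rel(mouth(1)+S*.0065,RI)
p,d=bot.read_camera('wrist'); 
cv2.imwrite('pics/w12.png',cv2.resize(p[125:305,165:385],None,fx=3.33,fy=3.33,interpolation=cv2.INTER_CUBIC))
E
```

```text
[ 0.36987473 -0.22957142  0.10723753] [-0.83023005  0.02289248 -0.07774516] [-0.27334334  0.16002424 -0.00195293]
shift [-1.1  1.8 37.6] turn [-1.  -0.2  0.3]
```

View pics/w12.png

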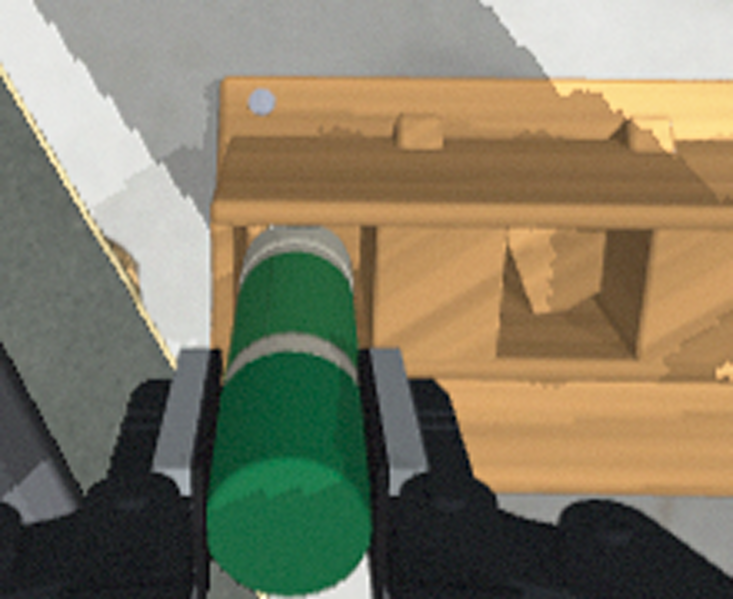

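Emit:
{"fn": "arm_command", "kwargs": {"targets": "0 1 3 0 0 0 0.1;0 1.3 7 0 0 0 0.1;0 1.3 11 0 0 0 0.1;0 1.3 15 0 0 0 0.1;0 1.3 18 0 0 0 0.1;0 1.3 20 0 0 0 0.1;0 1.3 20 0 0 0 0.1"}}

```text
time: 18.33
tool_pos: [0.3769, -0.2208, 0.091]
tcp_rot: [-2.404, -1.326, -0.741]
wrist_force: [-0.1, 0.5, -1.2]
width: 0.268
```

Emit:
{"fn": "arm_command", "kwargs": {"targets": "0 0 4 0 0 0 0.1;0 0 8 0 0 0 0.1;0 0 12 0 0 0 0.1;0 0 14.5 0 0 0 0.1;0 0 15.5 0 0 0 0.1;0 0 15.5 0 0 0 0.1"}}

```text
time: 18.83
tool_pos: [0.3816, -0.2135, 0.0784]
tcp_rot: [-2.405, -1.326, -0.741]
wrist_force: [0.2, 0.2, 0.4]
width: 0.268
```

```bash
python3 - <<'E'
from h import *
st=bot.read_state(); print(st['tool_pos'],st['wrist_force'],st['torque'])
rel(mouth(1)+S*.0065,RI)
E
```

```text
[ 0.38156837 -0.21349202  0.07842088] [0.22029764 0.23135299 0.36864555] [-0.25044607  0.16910336 -0.02590223]
shift [-1.1  0.1  2.6] turn [-0.9 -0.2  0.3]
```

47 mm deep with no contact force: clear. Release and back out.

Emit:
{"fn": "arm_command", "kwargs": {"targets": "0 0 0 0 0 0 0.5;0 0 0 0 0 0 0.5;0 0 0 0 0 0 0.5;0 0 -6 0 0 0 0.5;0 0 -25 0 0 0 0.5;0 0 -55 0 0 0 0.5;0 0 -95 0 0 0 0.5;0 0 -125 0 0 0 0.5;0 0 -135 0 0 0 0.5;0 0 -135 0 0 0 0.5"}}

```text
time: 19.67
tool_pos: [0.3424, -0.2825, 0.1926]
tcp_rot: [-2.412, -1.329, -0.743]
wrist_force: [-0.2, -0.6, -0.2]
width: 0.498
```

Emit:
{"fn": "arm_command", "kwargs": {"targets": "0 0 0 0 0 0 0.5;0 0 0 0 0 0 0.5"}}

```text
time: 19.83
tool_pos: [0.3414, -0.2778, 0.1884]
tcp_rot: [-2.403, -1.324, -0.741]
wrist_force: [0.3, 0.4, -0.3]
width: 0.501
```

```bash
python3 - <<'E'
from h import *
st=bot.read_state(); print(st['tool_pos'],st['wrist_force'],st['width'])
p,d=bot.read_camera('wrist'); cv2.imwrite('pics/w13.png',p)
P=cloud('wrist',d,st); h=cv2.cvtColor(p,cv2.COLOR_BGR2HSV); g=(h[...,0]>45)&(h[...,0]<95)&(h[...,1]>90)
off=(P-MC)@S*1000
for i in (1,3):
    Q=P-mouth(i); m=g&(np.linalg.norm(Q-S*.03,axis=-1)<.035); print(i,m.sum(),np.nanpercentile(off[m],[50,90,98]), np.round([np.nanmean((Q@CX)[m]),np.nanmean((Q@CYv)[m])],4))
p,d=bot.read_camera('side'); cv2.imwrite('pics/side1.png',cv2.resize(p[120:300,190:350],None,fx=3.3,fy=3.3,interpolation=cv2.INTER_CUBIC))
p,d=bot.read_camera('scene'); cv2.imwrite('pics/scene1.png',p)
E
```

```text
[ 0.3414258  -0.27781683  0.18842261] [ 0.30036066  0.4287947  -0.25765662] 0.5012244336554706
1 722 [40.22653432 41.50114683 41.95614943] [-0.0194  0.0007]
3 890 [39.86742846 41.43841331 42.09324459] [-0.0186  0.0065]
```

View pics/w13.png

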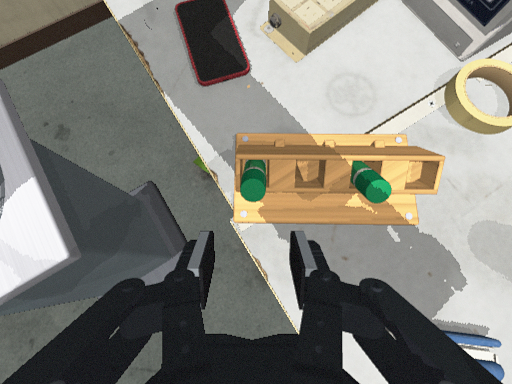

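View pics/side1.png

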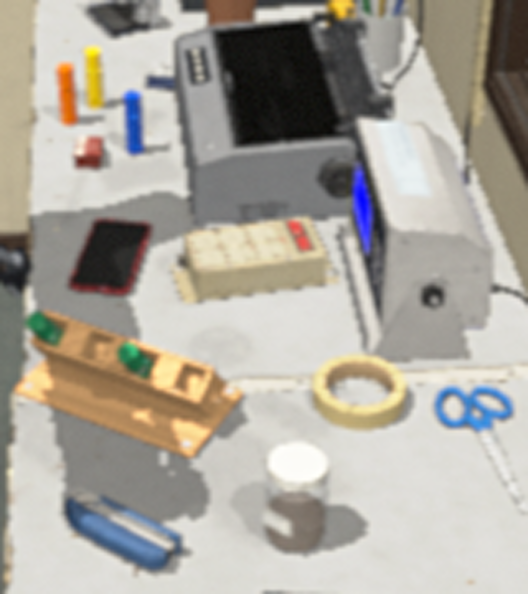

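View pics/scene1.png

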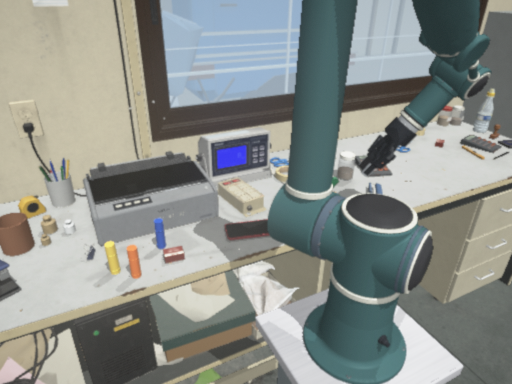

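Both sticks stand 40 mm out of slots 1 and 3, the bystanders look where they were, and the gripper is clear.

```bash
python3 - <<'E'
from workcell import bot
print(bot.finish_job())
E
```

```text
the job is handed in; nothing more can be done
None
```

Both green glue sticks are in the caddy, foot down and capped end up, in slots 1 and 3. The job was handed in at about 20 s; `finish_job()` gives no verdict, so the result rests on my own checks.

- **Choosing slots:** Wrist-camera depth showed slots 1 and 3 clear to about 50 mm and fillers 22–29 mm down in slots 2 and 4. Inserting the sticks confirmed it: they went in to 47–48 mm with only noise-level wrist force.
- **Last checks:** After release, both sticks measured about 40 mm out of the block's top face, which matches fully home. The gripper was clear, and in the pictures the bystanders and the blue, orange and yellow look-alikes looked unmoved.
- **Disagreements:** The measured arm pose differed from my targets by up to about 9 mm just after moves. The mouth positions I had worked out were also off by up to 1 mm in the close views. I corrected for both from settled readings and close-ups before grasping and inserting. No check failed.

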